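# Take the label roll off the dispenser spindle and put it in the empty bin

## Robot

A 6-joint arm with a two-finger parallel gripper is mounted at the origin on a cart in front of the work surface, level with it; the furniture and walls round the work are solid. World frame = base frame: x ahead of the robot, y to its left, z up, the work surface at z = 0. Lengths are in m, angles in rad, forces in N, time in s.
With the tool pointing down it reaches from about 0.25 to 0.725 m from the base axis. Payload 4 kg.
Tool frame: the origin (TCP) lies midway between the tips of the shut fingers; the grasp point (between the pads) lies 19 mm behind it; y points along the fingers, z is the direction in which the jaws open and shut, and the axes are right-handed (so a half turn about y gives the same grasp; the last joint's range is limited). The gripper opens to 85 mm and grips with 20 to 120 N. Pads are 22 mm wide; open, the fingers measure 114 mm over their backs; the gripper's body (76 mm by 85 mm) begins 54 mm behind the grasp point. The pads swing forward as they close: fully open they stand 13 mm farther back than shut.
Start: joints at [-1.139, 0.241, 0.005, 1.335, 0, 1.571], TCP at [0.209, -0.454, 0.231] pointing down, gripper open.
Joint ranges: [-2.72, 2.72], [-1.05, 1.87], [-1.09, 1.28], [-1.99, 2.15], [-1.42, 1.44], [-3.14, 3.14]. Speed limits (rad/s): [2.79, 2.79, 3.14, 3.14, 3.14, 3.14].

## Interface

Orientations are given as a unit quaternion [x, y, z, w].
In Python, from workcell import bot gives the robot as it stands. The module is installed in compiled form; this text tells all that it offers.
- The arm moves only by the shell command python3 -m handwheel 'ROWS' [OPENING]. ROWS is JSON, a list of rows, each a list of 6 numbers: the shift along the tool's x, y, z in units of 25 mm (1.0 is 25 mm), then the turn, a rotation vector about the tool's x, y, z in units of 10 degrees (1.0 is 10 degrees). A call has exactly 5 rows; each row is the pose to reach, as a shift and turn from the pose commanded when the call began, along the tool's axes at that moment; what a row does not reach only later rows make up. A row lasts 1/8 s, in which the tool goes at most 62.5 mm and 10.7 degrees, less where a joint would pass 70% of its speed; a pose out of reach is approached as far as the arm can. A call with a gripper value outside its range is refused whole. OPENING is the gripper command: -1 is shut, 1 is fully open, values between are in proportion, set as the call begins (- or left out, the last holds). The fingers move at their own pace and stop on an object; the grip force is fixed at half the most. Time passes only in rows, so rows that repeat a pose let the fingers close, or fill a call up. It gives the time, the measured TCP pose, the force and the opening at its end, in the units of the state.
- bot.get_obs(): the state, without advancing time (a new reading comes with each control period).
- bot.camera(name): name is "scene" or "side" or "wrist"; returns a dict with "color" (420x560x3 uint8, red, green, blue), "fx", "fy", "cx", "cy" (pixels), "dist_coeffs" ([k1, k2, p1, p2, k3] as OpenCV has them; the pictures are not rectified), "rvec" (rotation vector, rad) and "tvec" (3), from world to camera coordinates, as OpenCV has them. Camera axes: x right, y down, z forward; pixel columns grow to the right and rows downward; lengths in m; the calibration is good to about 2 mm. A picture is of the moment at which its call begins. There is no depth.
- bot.job_done(): hands the job in, once; it reports no verdict.
The state is a dict: "clock": time; "joint_pos": joint angles; "joint_vel": joint speeds; "tau": joint torques, N m; "eef_pos": TCP position; "tool_rot": TCP orientation; "ft_force": force on the tool from outside, world axes, zero at the start; "ft_torque": the same for the moment, N m; "grip_width": finger opening in m.
Only numpy, scipy, OpenCV 4.12 (cv2) and the standard library are available. Lean on these libraries where they do the work, as an engineer would, in place of code of your own. Each camera call takes 0.05 s, during which the arm holds its last target.

## Task

Lift the knobbed retaining cap off the dispenser spindle and stand it on its skirt on the bench, then slide the label roll straight up off the post and stand it on the bench. Let go of the roll and take it again by one side of its wall, one finger inside the bore and one outside, and lower it without dropping it into the one empty open-fronted bin, so that it stands flat on the bin's floor behind the front lip. Do not tip the roll over or strain it against the post, and leave the staining jar, the black can, the petri dish and the dropper bottle where they are.

Things in the scene. Friction and masses are not known exactly. Their poses are not given: they have to be found in the camera images.
- stand: dispenser stand, fixed: grey round base 116 mm in diameter and 14 mm high, with an upright bright metal post 36 mm in diameter whose top is 92 mm above the bench. Origin: on the bench, under the post's axis; z up
- roll: white paper label roll, a ring 68 mm in outer diameter, bore 42 mm (wall 13 mm), 54 mm high, about 0.2 kg; at the start it sits over the post on the stand's base. Origin: centre of its underside; z is the bore's axis
- cap: grey retaining cap with a black knob, 60 mm high in all: a hollow skirt (outer diameter 56 mm, inner 40 mm, 20 mm deep) under a disc 60 mm in diameter and 8 mm thick (20 to 28 mm above the origin), above it a knob 24 mm in diameter from 34 to 60 mm above the origin. At the start it hangs over the post's top, above the roll. Origin: centre of the skirt's lower edge; z up to the knob
- bin_empty: the empty one of three equal grey bins that stand fixed in a row on a thin plate; which place in the row it has varies. Outside 86 x 86 mm, 75 mm high, walls 4 mm, inside 78 x 78 mm; side and back walls are full height, the front (its -x side) is open above a lip 15 mm high. Origin: centre of its underside, 6 mm above the bench; x points to its back wall, y to its left side, z up
- bin_floor (a point): centre of the empty bin's inner floor, 5 mm above the bin's origin, 11 mm above the bench; same axes as the bin
- bin_stored_1: equal bin in the same row that already holds a white roll 54 mm high; fixed; origin and axes as for the empty bin
- bin_stored_2: equal bin in the same row that already holds a white roll 40 mm high; fixed; origin and axes as for the empty bin
- jar: staining jar with black lid, 53 mm in diameter, 98 mm high, bystander; origin: centre of its underside
- can: black round objective can, 36 mm in diameter, 54 mm high, bystander; origin: centre of its underside
- dish: petri dish, 62 mm in diameter, 15 mm high, bystander; origin: centre of its underside
- dropper: white dropper bottle with orange cap, 29 mm in diameter, 85 mm high, bystander; origin: centre of its underside
Not all that is in view belongs to the job. Leave any purple look-alike of the cap alone.

How it is judged:
By the outcome, as a careful person would: the job done as asked, in the order asked, and still so for the second after the job is handed in, with the robot touching nothing.
It also fails if it takes over 70 s, if anything falls off the work surface, if the arm or the gripper's body presses on something with over 40 N, if the wrist force passes 120 N, or if a joint passes its speed limit or range.

## Working session

There is one attempt and no reset: what is moved stays moved. The work goes in short steps, Python scripts to look and compute and a shell command to move; the robot and the scene stay as the last step left them, time stands still between calls to the robot, and variables do not carry over. Pictures are saved under pics/ and viewed, and the job is handed in when it is done.

```bash
mkdir -p pics; ls
cat > h.py <<'E'
import numpy as np, cv2, json
from workcell import bot
from scipy.spatial.transform import Rotation as R
def shot(n,fn=None):
    c=bot.camera(n)
    if fn: cv2.imwrite('pics/'+fn,cv2.cvtColor(c['color'],cv2.COLOR_RGB2BGR))
    return c
def K(c): return np.array([[c['fx'],0,c['cx']],[0,c['fy'],c['cy']],[0,0,1.]])
def ray(c,uv):
    p=cv2.undistortPoints(np.array([[uv]],float),K(c),np.array(c['dist_coeffs'],float))[0,0]
    Rm=cv2.Rodrigues(np.array(c['rvec'],float))[0]; t=np.array(c['tvec'],float)
    return -Rm.T@t, Rm.T@np.array([p[0],p[1],1.])
def onz(c,uv,z):
    o,d=ray(c,uv); return o+d*(z-o[2])/d[2]
def proj(c,P):
    return cv2.projectPoints(np.array(P,float).reshape(-1,3),np.array(c['rvec'],float),np.array(c['tvec'],float),K(c),np.array(c['dist_coeffs'],float))[0][:,0]
def state():
    o=bot.get_obs(); print({k:np.round(o[k],4).tolist() for k in ('clock','joint_pos','eef_pos','tool_rot','ft_force','grip_width')}); return o
E
python3 - <<'E'
from h import *
o=state(); print(R.from_quat(o['tool_rot']).as_matrix().round(3))
for n in('scene','side','wrist'):
    c=shot(n,n+'0.png'); o_,d=ray(c,(280,210)); print(n,o_.round(3),(d/np.linalg.norm(d)).round(2),c['fx'])
E
```

```text
pics
{'clock': 0.0, 'joint_pos': [-1.139, 0.2414, 0.0037, 1.3351, -0.0, 1.5708], 'eef_pos': [0.209, -0.4536, 0.2304], 'tool_rot': [-0.1516, 0.6914, -0.69, 0.1513], 'ft_force': [0.2479, 0.0497, -0.0118], 'grip_width': 0.0852}
[[-0.908 -0.001  0.418]
 [-0.418  0.002 -0.908]
 [ 0.    -1.    -0.002]]
scene [-0.027  0.521  1.027] [ 0.48 -0.45 -0.75] 382.42001731168085
side [ 0.525 -1.044  0.721] [ 0.02  0.83 -0.56] 435.0818326612801
wrist [ 0.275 -0.424  0.373] [-0.26 -0.12 -0.96] 371.53142263633157
```

View pics/scene0.png

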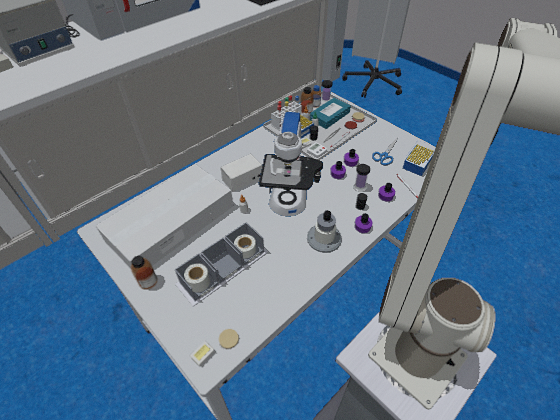

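View pics/side0.png

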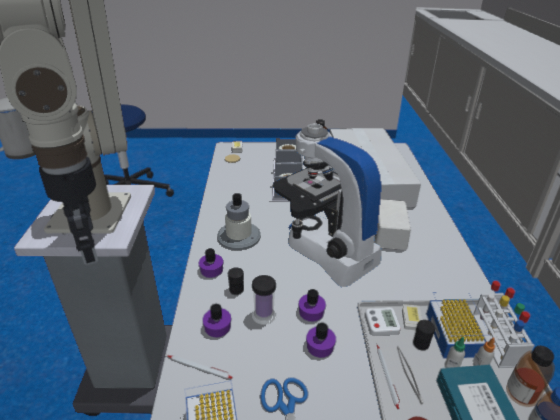

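View pics/wrist0.png

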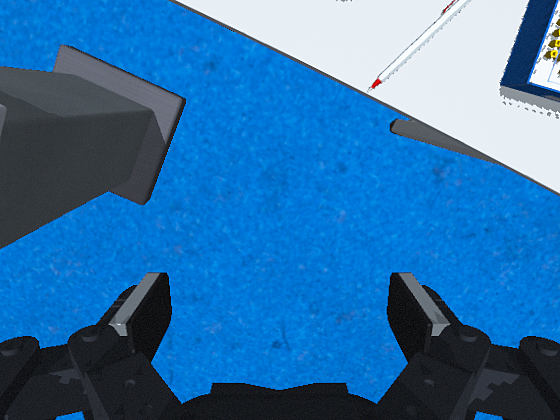

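Run:
```python
import cv2
a=cv2.imread('pics/scene0.png')
cv2.imwrite('pics/c1.png',cv2.resize(a[195:315,165:365],None,fx=4,fy=4,interpolation=cv2.INTER_CUBIC))
b=cv2.imread('pics/side0.png')
cv2.imwrite('pics/c2.png',cv2.resize(b[120:270,190:370],None,fx=4,fy=4,interpolation=cv2.INTER_CUBIC))
```

```text
(no output)
```

View pics/c1.png

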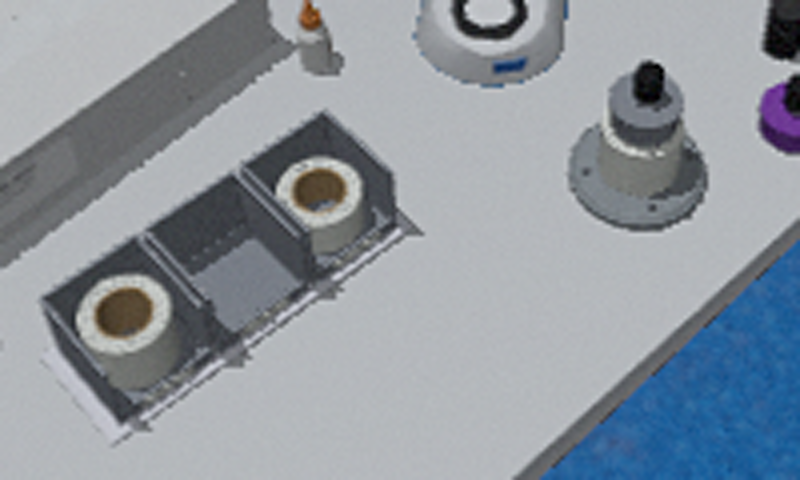

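View pics/c2.png

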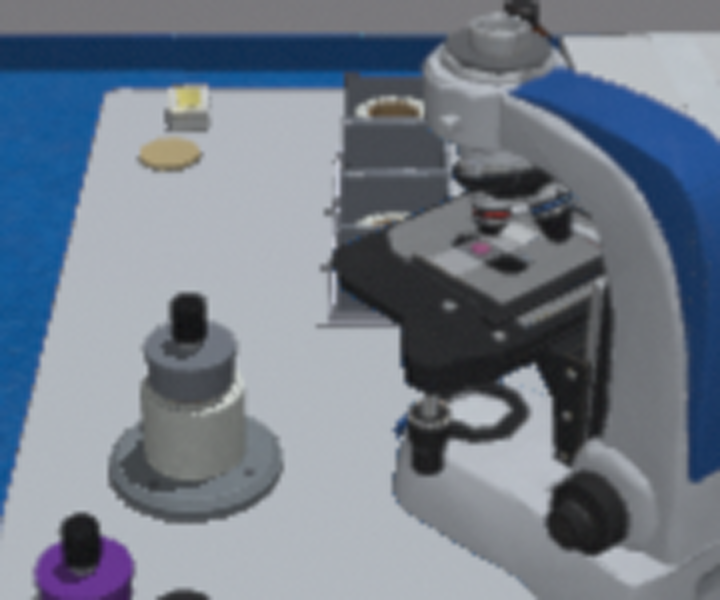

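```bash
cat >> h.py <<'E'
def tri(c1,u1,c2,u2):
    o1,d1=ray(c1,u1);o2,d2=ray(c2,u2)
    A=np.stack([d1,-d2],1); s=np.linalg.lstsq(A,o2-o1,rcond=None)[0]
    p,q=o1+s[0]*d1,o2+s[1]*d2; return (p+q)/2,np.linalg.norm(p-q)
E
python3 - <<'E'
from h import *
s=shot('scene');d=shot('side')
def mask(c,box,f):
    x0,y0,x1,y1=box; im=c['color'][y0:y1,x0:x1].astype(int); m=f(im).astype(np.uint8)
    n,l,st,ce=cv2.connectedComponentsWithStats(m); i=1+np.argmax(st[1:,4]); 
    return ce[i]+[x0,y0], st[i][:4]+np.array([x0,y0,0,0]), st[i][4]
blk=lambda im: im.max(2)<50
a=mask(s,(315,205,340,225),blk); b=mask(d,(225,190,250,210),blk); print('knob',a,b); print(tri(s,a[0],d,b[0]))
print('knob@.119',onz(s,a[0],.119),onz(d,b[0],.119))
# roll: white rows
for nm,c,u in (('scene',s,[(307,237),(342,237)]),('side',d,[(217,237),(260,237)])):
    print(nm,[onz(c,x,.014).round(3) for x in u])
# white mask roll silhouettes
for nm,c,box in(('scene',s,(300,222,350,246)),('side',d,(215,212,262,245))):
    m=mask(c,box,lambda im:(im[...,0]-im[...,2]>6)&(im.min(2)>95)); print(nm,m)
T={'L_back':(175.75,269.5),'d12b':(202,254.3),'d23b':(225.3,237),'R_back':(245.5,223),'R_front':(263.2,240)}
for k,u in T.items(): print(k,onz(s,u,.081).round(3))
for k,u in {'d12b':(190+345/4,120+122/4),'d12br':(190+445/4,120+122/4),'d23':(190+338/4,120+173/4),'d23b':(190+448/4,120+173/4)}.items(): print('side',k,onz(d,u,.081).round(3))
for k,u in {'drop':(165+320/4,195+75/4),'bx':(165+110/4,195+440/4),'bx2':(165+420/4,195+232/4)}.items(): print(k,onz(s,u,.003).round(3))
E
```

```text
knob (array([326.95081967, 215.45901639]), array([324, 211,   7,  10]), np.int32(61)) (array([236.5952381, 199.6547619]), array([233, 194,   8,  12]), np.int32(84))
(array([ 0.43842185, -0.11476119,  0.11732045]), np.float64(0.0008657704118351897))
knob@.119 [ 0.43710243 -0.11361893  0.119     ] [ 0.43904381 -0.11704416  0.119     ]
scene [array([ 0.474, -0.069,  0.014]), array([ 0.393, -0.153,  0.014])]
side [array([ 0.384, -0.136,  0.014]), array([ 0.497, -0.136,  0.014])]Traceback (most recent call last):
  File "<stdin>", line 15, in <module>
  File "<stdin>", line 5, in mask
    return _wrapfunc(a, 'argmax', axis=axis, out=out, **kwds)
    return bound(*args, **kwds)
ValueError: attempt to get argmax of an empty sequence
```

Run:
```python
from h import *
s=shot('scene');d=shot('side')
T={'L_back':(175.75,269.5),'d12b':(202,254.3),'d23b':(225.3,237),'R_back':(245.5,223),'R_front':(263.2,240)}
for k,u in T.items(): print(k,onz(s,u,.081).round(3))
for k,u in {'d12b':(190+345/4,120+122/4),'d12br':(190+445/4,120+122/4),'d23':(190+338/4,120+173/4),'d23b':(190+448/4,120+173/4)}.items(): print('side',k,onz(d,u,.081).round(3))
for k,u in {'drop':(165+320/4,195+75/4),'bx':(165+110/4,195+440/4),'bx2':(165+420/4,195+232/4)}.items(): print(k,onz(s,u,.003).round(3))
for k,u in {'can':(361,208),'jar':(361,187),'purp':(364,230)}.items(): print(k,onz(s,u,.0).round(3))
```

```text
L_back [0.623 0.329 0.081]
d12b [0.613 0.242 0.081]
d23b [0.616 0.152 0.081]
R_back [0.616 0.071 0.081]
R_front [0.526 0.075 0.081]
side d12b [0.544 0.237 0.081]
side d12br [0.626 0.238 0.081]
side d23 [0.537 0.149 0.081]
side d23b [0.623 0.149 0.081]
drop [0.702 0.008 0.003]
bx [0.539 0.345 0.003]
bx2 [0.518 0.058 0.003]
can [ 0.437 -0.311  0.   ]
jar [ 0.503 -0.395  0.   ]
purp [ 0.366 -0.239  0.   ]
```

```bash
python3 -m handwheel '[[-1.6,-0.2,-1,0,-1,0],[-3.2,-0.5,-2,0,-2,0],[-4.8,-0.7,-3,0,-3,0],[-6.4,-1,-4,0,-4,0],[-8,-1.2,-5,0,-5,0]]' 1
python3 - <<'E'
from h import *
o=state(); M=R.from_quat(o['tool_rot']).as_matrix(); print(M.round(3))
t=np.array([.438,-.115,.27])
print('shift',(M.T@(t-o['eef_pos'])/.025).round(2),'yaw tool z',np.degrees(np.arctan2(M[1,2],M[0,2])))
E
```

```text
clock: 0.98
eef_pos: [0.3393, -0.2557, 0.2618]
tool_rot: [0.431, -0.56, 0.561, -0.431]
ft_force: [1.6, 0.6, -0.2]
grip_width: 0.0854
{'clock': 0.975, 'joint_pos': [-0.6458, 0.0782, -0.1111, 1.3805, 0.0001, 1.1859], 'eef_pos': [0.3393, -0.2557, 0.2618], 'tool_rot': [0.4306, -0.5605, 0.5611, -0.4308], 'ft_force': [1.6157, 0.6058, -0.1787], 'grip_width': 0.0854}
[[-0.258  0.001  0.966]
 [-0.966 -0.001 -0.258]
 [ 0.    -1.     0.001]]
shift [-6.45 -0.33  2.36] yaw tool z -14.947763444616363
```

```bash
python3 -m handwheel '[[-1.6,0,0.6,0,-0.5,0],[-3.2,0,1.2,0,-1,0],[-4.8,0,1.8,0,-1.5,0],[-6.4,0,2.4,0,-1.5,0],[-6.4,0,2.4,0,-1.5,0]]'
python3 - <<'E'
from h import *
o=state(); M=R.from_quat(o['tool_rot']).as_matrix(); print(M.round(3))
c=shot('wrist','w1.png'); print(proj(c,[[.438,-.115,.132],[.438,-.115,.1]]))
E
```

```text
clock: 1.6
eef_pos: [0.4398, -0.1163, 0.2611]
tool_rot: [-0.5, 0.5, -0.5, 0.5]
ft_force: [-0.9, -0.5, -0.6]
grip_width: 0.0849
{'clock': 1.6, 'joint_pos': [-0.2588, 0.1394, -0.0432, 1.3881, 0.0003, 1.3118], 'eef_pos': [0.4398, -0.1163, 0.2611], 'tool_rot': [-0.4999, 0.5, -0.4999, 0.5002], 'ft_force': [-0.8963, -0.4995, -0.5894], 'grip_width': 0.0849}
[[ 0.  0.  1.]
 [-1.  0.  0.]
 [-0. -1.  0.]]
[[275.23007706 197.50824625]
 [275.53845639 187.91805786]]
```

View pics/w1.png

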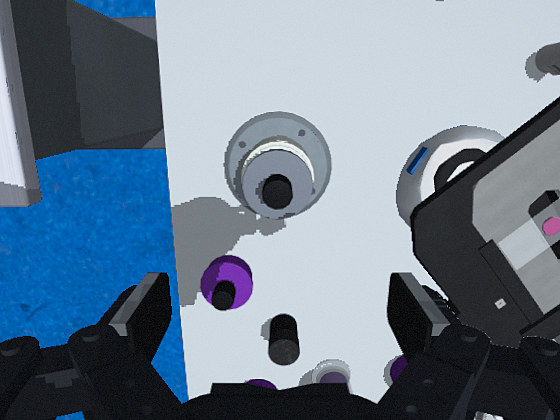

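Run:
```python
from h import *
c=shot('wrist'); im=c['color'].astype(int)
cv2.imwrite('pics/w1c.png',cv2.resize(cv2.cvtColor(c['color'],cv2.COLOR_RGB2BGR)[100:230,210:345],None,fx=4,fy=4,interpolation=cv2.INTER_CUBIC))
m=(im.max(2)<60)[160:215,255:300].astype(np.uint8)
n,l,st,ce=cv2.connectedComponentsWithStats(m);i=1+np.argmax(st[1:,4]);print(st[i],ce[i]+[255,160])
ct=max(cv2.findContours((l==i).astype(np.uint8),0,1)[0],key=len); (x,y),r=cv2.minEnclosingCircle(ct); print(x+255,y+160,r)
for z in(.119,.132):print(onz(c,ce[i]+[255,160],z).round(4))
# table-contrast silhouette of base: pixels darker than bench
g=im.mean(2); print(np.median(g[80:100,300:400]),g[160,220:240].round(),g[160,318:335].round(),g[105:120,277].round())
```

```text
[  8  12  31  36 854] [278.12412178 189.68384075]
278.0 189.5 17.614013671875
[ 0.4392 -0.1132  0.119 ]
[ 0.4392 -0.1101  0.132 ]
215.33333333333334 [216. 217. 218. 219. 229. 174.  96. 104. 107. 106. 129. 144. 144. 144.
 147. 144. 149. 147. 152. 110.] [149. 152. 151. 155. 150. 152. 153. 151. 155. 143. 131. 124. 124. 123.
 172. 217. 218.] [217. 218. 217. 216. 226. 142. 125. 124. 130. 126. 127. 136. 152. 150.
 149.]
```

View pics/w1c.png

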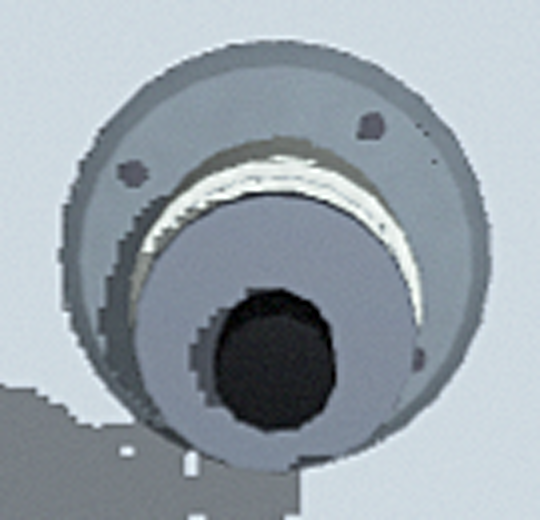

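Run:
```python
from h import *
c=shot('wrist')
print('disc',onz(c,(278.75,182.75),.1).round(4),'knobtop',onz(c,(278.5,193),.132).round(4))
print('base bottom edges x', onz(c,(210+62/4,100+255/4),.0).round(4),onz(c,(210+491/4,100+255/4),.0).round(4),'top',onz(c,(278.5,100+40/4),0).round(4))
o=state(); e=o['eef_pos']; print('dx(z) units',(.4395-e[0])/.025,'dy(x)',-(-.1135-e[1])/.025,'down',(e[2]-.104)/.025)
```

```text
disc [ 0.4392 -0.1125  0.1   ] knobtop [ 0.439  -0.1134  0.132 ]
base bottom edges x [ 0.3809 -0.1128  0.    ] [ 0.4984 -0.1132  0.    ] top [ 0.4392 -0.056   0.    ]
{'clock': 1.75, 'joint_pos': [-0.2641, 0.1379, -0.0447, 1.3887, -0.0004, 1.3114], 'eef_pos': [0.4382, -0.1186, 0.2612], 'tool_rot': [-0.499, 0.5013, -0.5011, 0.4986], 'ft_force': [0.3738, 0.6531, -0.7031], 'grip_width': 0.0851}
dx(z) units 0.05285961438241449 dy(x) -0.20378961440412013 down 6.287920980742494
```

```bash
python3 -m handwheel '[[-0.2,1.6,0.05,0,0,0],[-0.2,3.2,0.05,0,0,0],[-0.2,4.8,0.05,0,0,0],[-0.2,5.8,0.05,0,0,0],[-0.2,6.2,0.05,0,0,0]]'
python3 - <<'E'
from h import *
o=state()
c=shot('wrist','w2.png')
E
```

```text
clock: 2.38
eef_pos: [0.4382, -0.1141, 0.105]
tool_rot: [-0.499, 0.502, -0.501, 0.498]
ft_force: [-0.1, -0.7, -0.0]
grip_width: 0.0853
{'clock': 2.375, 'joint_pos': [-0.2546, 0.2512, -0.3311, 0.9912, -0.0002, 1.3229], 'eef_pos': [0.4382, -0.1141, 0.105], 'tool_rot': [-0.4989, 0.5025, -0.5009, 0.4977], 'ft_force': [-0.0611, -0.6779, -0.0428], 'grip_width': 0.0853}
```

View pics/w2.png

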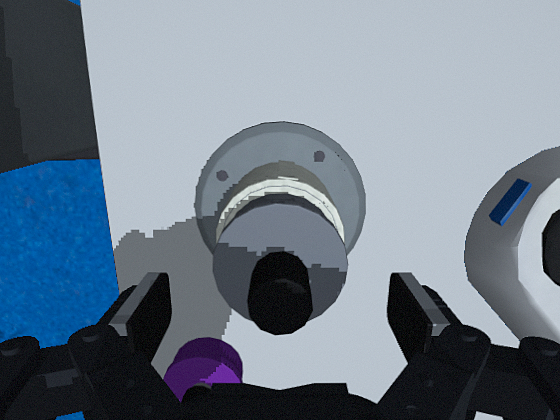

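```bash
python3 -m handwheel '[[0,0,0,0,0,0],[0,0,0,0,0,0],[0,0,0,0,0,0],[0,0,0,0,0,0],[0,0,0,0,0,0]]' -1
python3 - <<'E'
from h import *
o=state()
c=shot('wrist','w3.png')
E
```

```text
clock: 3.05
eef_pos: [0.4404, -0.1135, 0.1073]
tool_rot: [0.499, -0.501, 0.502, -0.499]
ft_force: [-1.1, -0.6, 5.1]
grip_width: 0.0219
{'clock': 3.05, 'joint_pos': [-0.252, 0.249, -0.3274, 0.9927, -0.0002, 1.3232], 'eef_pos': [0.4404, -0.1135, 0.1073], 'tool_rot': [0.4986, -0.5006, 0.5016, -0.4991], 'ft_force': [-1.1097, -0.6474, 5.0536], 'grip_width': 0.0219}
```

View pics/w3.png

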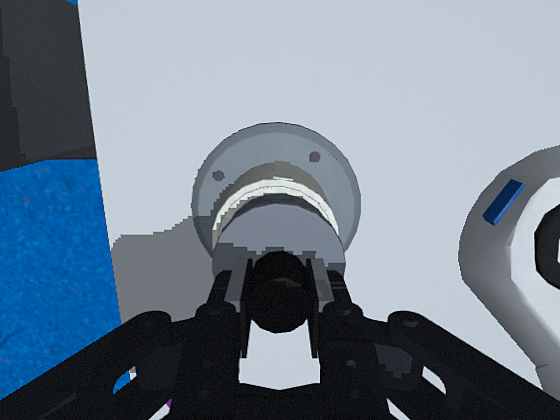

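```bash
python3 -m handwheel '[[0,-0.2,0,0,0,0],[0,-0.6,0,0,0,0],[0,-1.2,0,0,0,0],[0,-1.9,0,0,0,0],[0,-2.6,0,0,0,0]]'
python3 - <<'E'
from h import *
o=state()
c=shot('side','s4.png'); b=cv2.imread('pics/s4.png'); cv2.imwrite('pics/s4.png',cv2.resize(b[100:280,160:340],None,fx=3,fy=3))
E
```

```text
clock: 3.72
eef_pos: [0.4398, -0.1132, 0.1722]
tool_rot: [-0.499, 0.501, -0.501, 0.499]
ft_force: [0.3, -0.4, -1.1]
grip_width: 0.0217
{'clock': 3.725, 'joint_pos': [-0.252, 0.1874, -0.2216, 1.162, 0.0, 1.3232], 'eef_pos': [0.4398, -0.1132, 0.1722], 'tool_rot': [-0.4989, 0.5012, -0.5011, 0.4989], 'ft_force': [0.3285, -0.3968, -1.1255], 'grip_width': 0.0217}
```

View pics/s4.png

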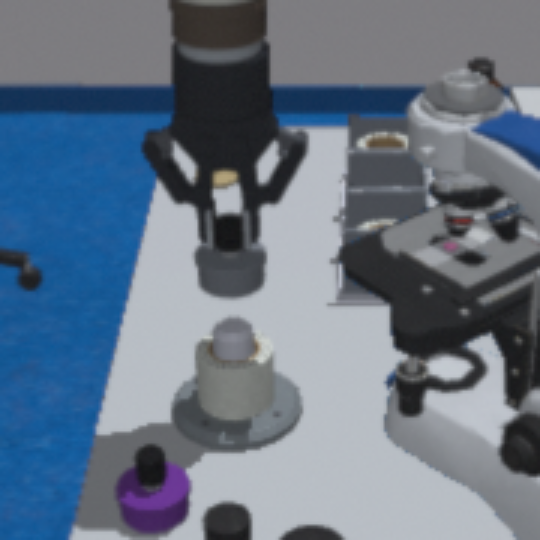

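```bash
python3 -m handwheel '[[-1.5,0,-0.5,0,0,0],[-3,0,-1,0,0,0],[-4.5,0.5,-1.5,0,0,0],[-5.3,1.6,-1.6,0,0,0],[-5.3,3,-1.6,0,0,0]]'; python3 -m handwheel '[[0,0.8,0,0,0,0],[0,1.5,0,0,0,0],[0,2,0,0,0,0],[0,2.2,0,0,0,0],[0,2.2,0,0,0,0]]'
```

```text
clock: 4.4
eef_pos: [0.4011, 0.0208, 0.0963]
tool_rot: [0.499, -0.5, 0.501, -0.5]
ft_force: [-0.4, 0.1, -1.4]
grip_width: 0.022
clock: 5.03
eef_pos: [0.4005, 0.0193, 0.0413]
tool_rot: [-0.499, 0.501, -0.501, 0.499]
ft_force: [-0.3, -0.3, -1.8]
grip_width: 0.0224
```

```bash
python3 -m handwheel '[[0,0.06,0,0,0,0],[0,0.12,0,0,0,0],[0,0.16,0,0,0,0],[0,0.2,0,0,0,0],[0,0.24,0,0,0,0]]'
python3 - <<'E'
from h import *
c=shot('side','s5.png'); b=cv2.imread('pics/s5.png'); cv2.imwrite('pics/s5.png',cv2.resize(b[100:250,180:330],None,fx=4,fy=4))
E
```

```text
clock: 5.65
eef_pos: [0.4005, 0.0194, 0.0354]
tool_rot: [0.499, -0.501, 0.501, -0.499]
ft_force: [-2.5, -0.3, 9.0]
grip_width: 0.0221
```

View pics/s5.png

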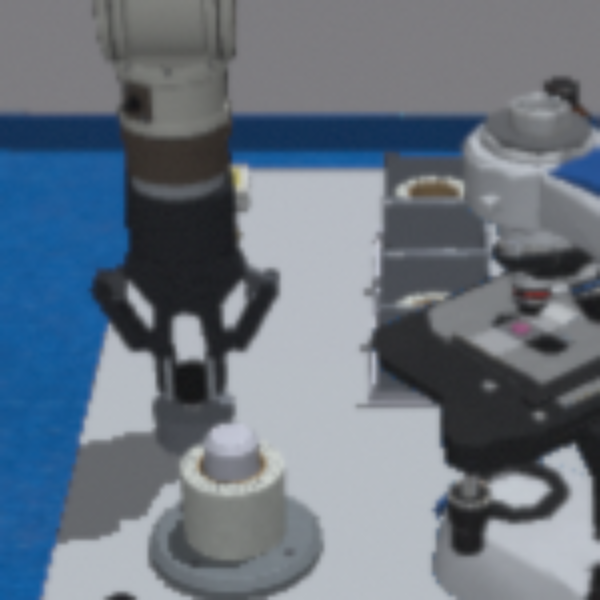

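```bash
python3 -m handwheel '[[0,0,0,0,0,0],[0,0,0,0,0,0],[0,0,0,0,0,0],[0,-0.3,0,0,0,0],[0,-1,0,0,0,0]]' 1;  python3 -m handwheel '[[0,-1.6,0,0,0,0],[0,-3.2,0,0,0,0],[0.5,-4.8,0.2,0,0,0],[2,-6,1,0,0,0],[4,-6,1.6,0,0,0]]'
python3 - <<'E'
from h import *
o=state();e=o['eef_pos'];M=R.from_quat(o['tool_rot']).as_matrix()
print((M.T@(np.array([.4394,-.1135,.22])-e)/.025).round(2))
c=shot('wrist','w6.png')
E
```

```text
clock: 6.32
eef_pos: [0.3998, 0.0193, 0.0604]
tool_rot: [-0.499, 0.502, -0.501, 0.498]
ft_force: [0.3, -0.2, -0.4]
grip_width: 0.0856
clock: 6.95
eef_pos: [0.4427, -0.0816, 0.214]
tool_rot: [0.498, -0.498, 0.503, -0.501]
ft_force: [1.0, -0.3, -0.4]
grip_width: 0.0854
{'clock': 6.95, 'joint_pos': [-0.1825, 0.1451, -0.1599, 1.2581, 0.0003, 1.3902], 'eef_pos': [0.4427, -0.0816, 0.214], 'tool_rot': [0.4979, -0.4983, 0.5026, -0.5012], 'ft_force': [0.9986, -0.3271, -0.4179], 'grip_width': 0.0854}
[ 1.28 -0.24 -0.13]
```

View pics/w6.png

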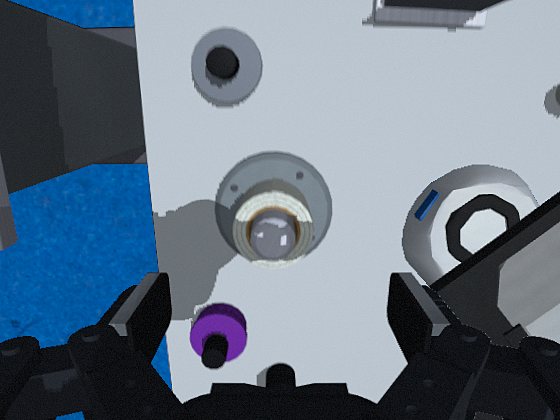

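```bash
python3 -m handwheel '[[0.6,0,-0.05,0,0,0],[1,0,-0.1,0,0,0],[1.1,0,-0.1,0,0,0],[1.1,0,-0.1,0,0,0],[1.1,0,-0.1,0,0,0]]'
python3 - <<'E'
from h import *
o=state()
c=shot('wrist','w7.png');b=cv2.imread('pics/w7.png'); cv2.imwrite('pics/w7.png',cv2.resize(b[150:300,190:370],None,fx=4,fy=4,interpolation=cv2.INTER_CUBIC))
print(proj(c,[[.4394,-.1135,.068],[.4394,-.1135,.092]]))
E
```

```text
clock: 7.62
eef_pos: [0.4373, -0.1077, 0.2103]
tool_rot: [-0.499, 0.501, -0.501, 0.499]
ft_force: [1.1, -0.1, 0.6]
grip_width: 0.0857
{'clock': 7.625, 'joint_pos': [-0.2415, 0.1538, -0.1593, 1.2578, 0.0001, 1.3327], 'eef_pos': [0.4373, -0.1077, 0.2103], 'tool_rot': [-0.4991, 0.5009, -0.5008, 0.4992], 'ft_force': [1.0634, -0.0977, 0.5606], 'grip_width': 0.0857}
[[280.35595313 201.99505135]
 [280.51599296 210.60380873]]
```

View pics/w7.png

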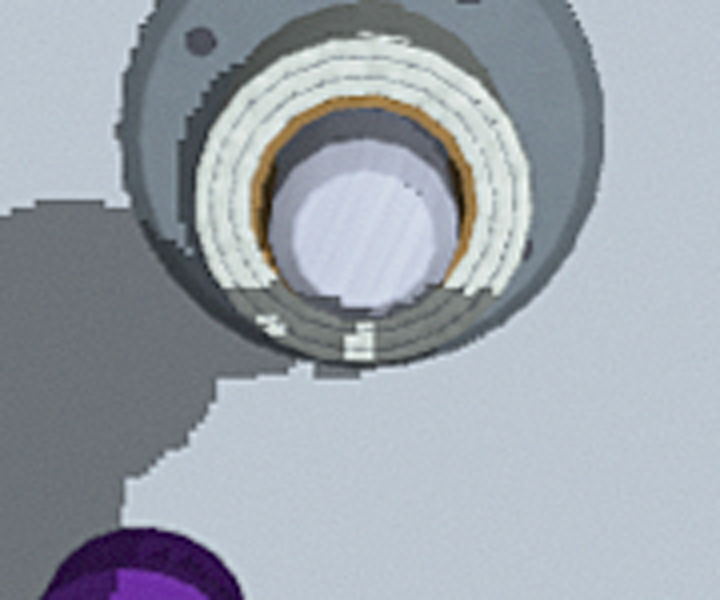

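```bash
python3 -m handwheel '[[0.2,1.4,0.1,0,0,0],[0.2,2.8,0.1,0,0,0],[0.2,3.6,0.1,0,0,0],[0.2,4,0.1,0,0,0],[0.2,4,0.1,0,0,0]]'
python3 - <<'E'
from h import *
o=state();print((.0275-o['eef_pos'][2])/-.025, (.4397-o['eef_pos'][0])/.025,-(-.113-o['eef_pos'][1])/.025)
E
```

```text
clock: 8.3
eef_pos: [0.4396, -0.113, 0.11]
tool_rot: [-0.499, 0.501, -0.501, 0.499]
ft_force: [0.8, 0.7, -0.3]
grip_width: 0.0853
{'clock': 8.3, 'joint_pos': [-0.2516, 0.2464, -0.3227, 1.0027, 0.0, 1.3232], 'eef_pos': [0.4396, -0.113, 0.11], 'tool_rot': [-0.4992, 0.5013, -0.5007, 0.4988], 'ft_force': [0.8134, 0.6799, -0.2773], 'grip_width': 0.0853}
3.301708777310275 0.002177575894219963 -0.0007507323573130442
```

```bash
python3 -m handwheel '[[0,1,0,0,0,0],[0,2,0,0,0,0],[0,2.8,0,0,0,0],[0,3.3,0,0,0,0],[0,3.3,0,0,0,0]]'
python3 - <<'E'
from h import *
o=state()
c=shot('wrist','w8.png'); c=shot('side','s8.png'); b=cv2.imread('pics/s8.png'); cv2.imwrite('pics/s8.png',cv2.resize(b[100:250,180:330],None,fx=4,fy=4))
E
```

```text
clock: 8.93
eef_pos: [0.4399, -0.1133, 0.0278]
tool_rot: [-0.499, 0.501, -0.501, 0.499]
ft_force: [-0.3, 0.6, 0.3]
grip_width: 0.0855
{'clock': 8.925, 'joint_pos': [-0.2521, 0.355, -0.4285, 0.7878, 0.0, 1.3232], 'eef_pos': [0.4399, -0.1133, 0.0278], 'tool_rot': [-0.499, 0.5012, -0.501, 0.4988], 'ft_force': [-0.2994, 0.6214, 0.3177], 'grip_width': 0.0855}
```

View pics/w8.png

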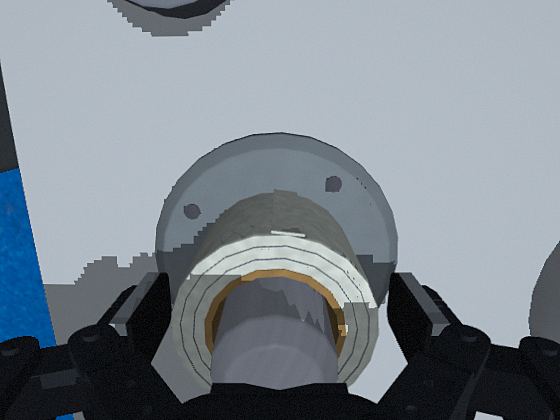

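View pics/s8.png

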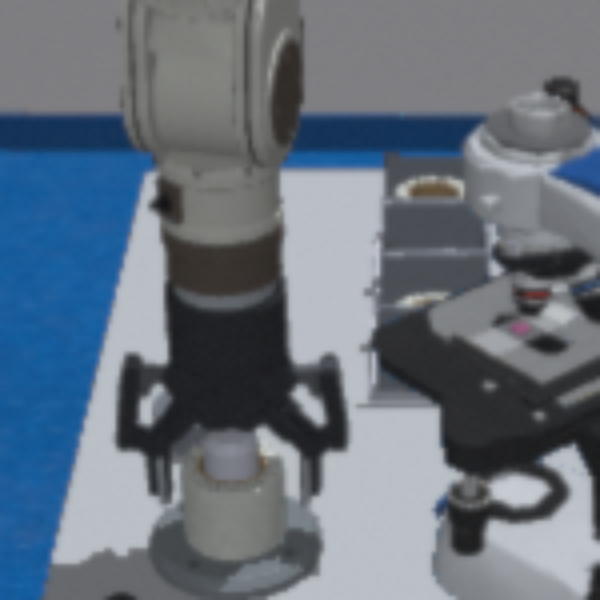

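```bash
python3 -m handwheel '[[0,0,0,0,0,0],[0,0,0,0,0,0],[0,0,0,0,0,0],[0,0,0,0,0,0],[0,0,0,0,0,0]]' -1
python3 - <<'E'
from h import *
o=state()
c=shot('wrist','w9.png')
E
```

```text
clock: 9.65
eef_pos: [0.4403, -0.1136, 0.0292]
tool_rot: [0.499, -0.501, 0.502, -0.499]
ft_force: [-2.7, 0.5, 7.9]
grip_width: 0.0673
{'clock': 9.65, 'joint_pos': [-0.2522, 0.3523, -0.4277, 0.7892, -0.0003, 1.323], 'eef_pos': [0.4403, -0.1136, 0.0292], 'tool_rot': [0.4987, -0.5006, 0.5016, -0.4991], 'ft_force': [-2.668, 0.4715, 7.9249], 'grip_width': 0.0673}
```

View pics/w9.png

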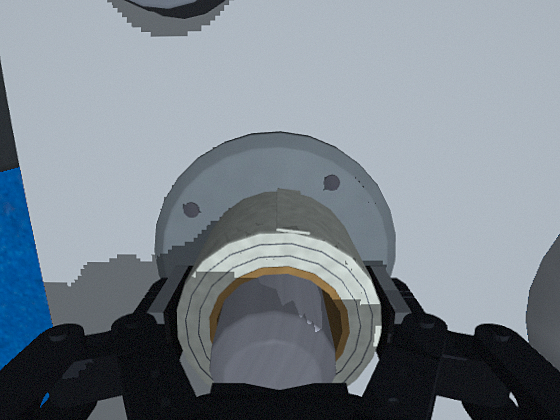

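```bash
python3 -m handwheel '[[0,-0.1,-0.04,0,0,0],[0,-0.3,-0.05,0,0,0],[0,-0.6,-0.05,0,0,0],[0,-1,-0.05,0,0,0],[0,-1.4,-0.05,0,0,0]]'
python3 - <<'E'
from h import *
o=state()
c=shot('wrist','w10.png')
E
```

```text
clock: 10.32
eef_pos: [0.4388, -0.1134, 0.0636]
tool_rot: [0.499, -0.501, 0.501, -0.499]
ft_force: [0.3, 0.7, -3.7]
grip_width: 0.0668
{'clock': 10.325, 'joint_pos': [-0.2528, 0.3011, -0.3899, 0.8794, 0.0, 1.3225], 'eef_pos': [0.4388, -0.1134, 0.0636], 'tool_rot': [0.4988, -0.501, 0.5012, -0.4989], 'ft_force': [0.2909, 0.7457, -3.6776], 'grip_width': 0.0668}
```

View pics/w10.png

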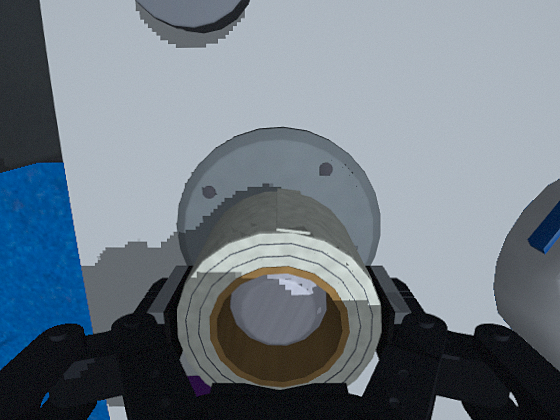

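```bash
python3 -m handwheel '[[0,-0.5,0,0,0,0],[0,-1.2,0,0,0,0],[0,-1.9,0,0,0,0],[0,-2.6,0,0,0,0],[0,-3.2,0,0,0,0]]'
python3 - <<'E'
from h import *
o=state();e=o['eef_pos']; print((np.array([.42,.15])-e[:2])/.025)
c=shot('side','s11.png'); b=cv2.imread('pics/s11.png'); cv2.imwrite('pics/s11.png',cv2.resize(b[100:250,180:330],None,fx=4,fy=4))
E
```

```text
clock: 11.0
eef_pos: [0.4386, -0.1133, 0.144]
tool_rot: [0.499, -0.501, 0.501, -0.499]
ft_force: [0.3, 0.5, -2.9]
grip_width: 0.0671
{'clock': 11.0, 'joint_pos': [-0.2528, 0.2089, -0.2732, 1.0882, -0.0, 1.3225], 'eef_pos': [0.4386, -0.1133, 0.144], 'tool_rot': [0.4988, -0.501, 0.5013, -0.499], 'ft_force': [0.276, 0.5159, -2.8971], 'grip_width': 0.0671}
[-0.74465146 10.53297776]
```

View pics/s11.png

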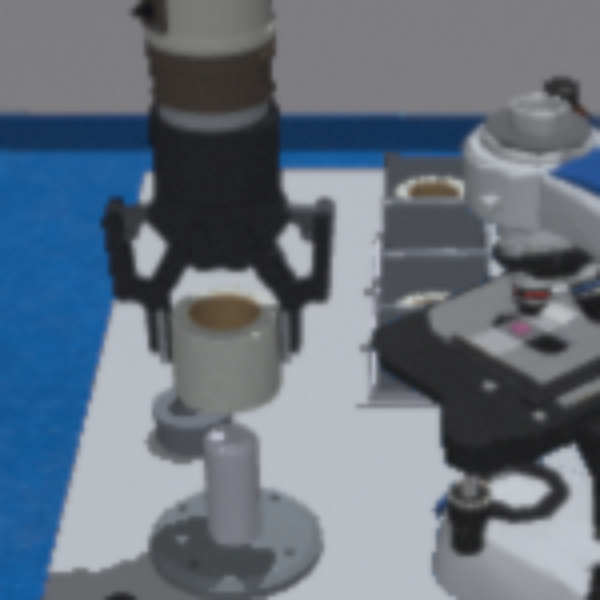

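```bash
python3 -m handwheel '[[-1.5,0,-0.1,0,0,0],[-3.5,0,-0.3,0,0,0],[-5.8,0,-0.5,0,0,0],[-8.2,0,-0.7,0,0,0],[-10.2,0,-0.75,0,0,0]]'; python3 -m handwheel '[[-0.3,0.6,0,0,0,0],[-0.3,1.6,0,0,0,0],[-0.3,2.8,0,0,0,0],[-0.3,3.9,0,0,0,0],[-0.3,4.4,0,0,0,0]]'
```

```text
clock: 11.68
eef_pos: [0.4204, 0.1437, 0.143]
tool_rot: [0.499, -0.501, 0.501, -0.499]
ft_force: [1.5, 0.2, -2.1]
grip_width: 0.0673
clock: 12.3
eef_pos: [0.4198, 0.1489, 0.0315]
tool_rot: [-0.5, 0.502, -0.501, 0.498]
ft_force: [0.2, 0.5, -2.6]
grip_width: 0.0669
```

```bash
python3 -m handwheel '[[0,0.2,0,0,0,0],[0,0.35,0,0,0,0],[0,0.48,0,0,0,0],[0,0.55,0,0,0,0],[0,0.6,0,0,0,0]]'
```

```text
clock: 12.92
eef_pos: [0.4212, 0.1493, 0.018]
tool_rot: [0.499, -0.501, 0.501, -0.499]
ft_force: [-0.2, 0.4, -2.2]
grip_width: 0.0671
```

```bash
python3 -m handwheel '[[0,0.04,0,0,0,0],[0,0.08,0,0,0,0],[0,0.12,0,0,0,0],[0,0.14,0,0,0,0],[0,0.16,0,0,0,0]]'
```

```text
clock: 13.55
eef_pos: [0.4211, 0.1493, 0.0152]
tool_rot: [0.499, -0.501, 0.501, -0.499]
ft_force: [-5.7, -1.5, 16.8]
grip_width: 0.0671
```

```bash
python3 -m handwheel '[[0,-0.06,0,0,0,0],[0,-0.06,0,0,0,0],[0,-0.06,0,0,0,0],[0,-0.06,0,0,0,0],[0,-0.06,0,0,0,0]]' 1; python3 -m handwheel '[[0,-0.8,0,0,0,0],[0,-2,0,0,0,0],[0,-3.5,0,0,0,0],[0,-5,0,0,0,0],[0,-6,0,0,0,0]]'
python3 - <<'E'
from h import *
o=state()
c=shot('wrist','w12.png')
E
```

```text
clock: 14.18
eef_pos: [0.421, 0.1493, 0.0152]
tool_rot: [-0.499, 0.501, -0.501, 0.499]
ft_force: [-0.3, 0.1, 0.3]
grip_width: 0.0857
clock: 14.8
eef_pos: [0.4216, 0.1495, 0.1671]
tool_rot: [0.498, -0.501, 0.501, -0.5]
ft_force: [1.1, 0.2, -0.5]
grip_width: 0.0853
{'clock': 14.8, 'joint_pos': [0.3407, 0.1766, -0.249, 1.1431, 0.0, 1.916], 'eef_pos': [0.4216, 0.1495, 0.1671], 'tool_rot': [0.4982, -0.5008, 0.5015, -0.4996], 'ft_force': [1.0792, 0.1745, -0.5301], 'grip_width': 0.0853}
```

View pics/w12.png

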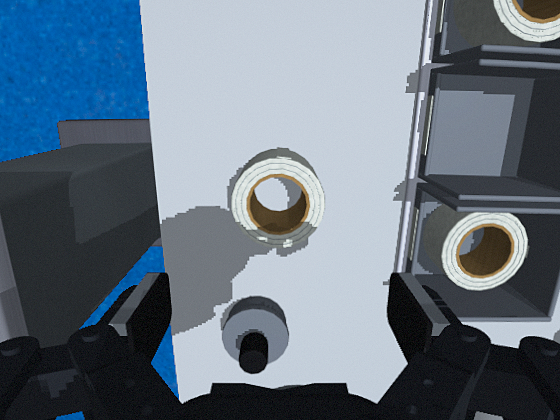

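```bash
python3 -m handwheel '[[0,-0.5,1,0,0,0],[0,-1,2,0,0,0],[0,-1.6,3,0,0,0],[0,-2,3.6,0,0,0],[0,-2,3.6,0,0,0]]'
python3 - <<'E'
from h import *
o=state()
c=shot('wrist','w13.png')
E
```

```text
clock: 15.48
eef_pos: [0.512, 0.1489, 0.2151]
tool_rot: [0.498, -0.501, 0.501, -0.499]
ft_force: [-0.9, 0.6, 0.4]
grip_width: 0.0853
{'clock': 15.475, 'joint_pos': [0.283, 0.313, 0.0606, 1.3175, -0.0, 1.8589], 'eef_pos': [0.512, 0.1489, 0.2151], 'tool_rot': [0.4985, -0.5011, 0.5014, -0.499], 'ft_force': [-0.8623, 0.5749, 0.4097], 'grip_width': 0.0853}
```

View pics/w13.png

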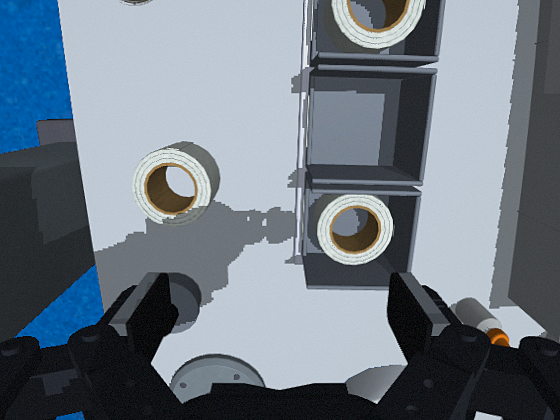

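Run:
```python
from h import *
b=cv2.imread('pics/w13.png')
cv2.imwrite('pics/w13a.png',cv2.resize(b[55:205,295:445],None,fx=4,fy=4,interpolation=cv2.INTER_CUBIC))
cv2.imwrite('pics/w13b.png',cv2.resize(b[130:235,125:230],None,fx=5,fy=5,interpolation=cv2.INTER_CUBIC))
```

```text
(no output)
```

View pics/w13a.png

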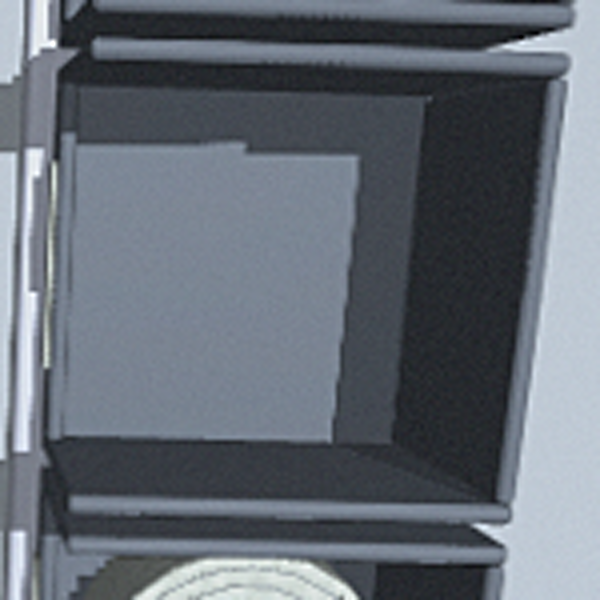

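View pics/w13b.png

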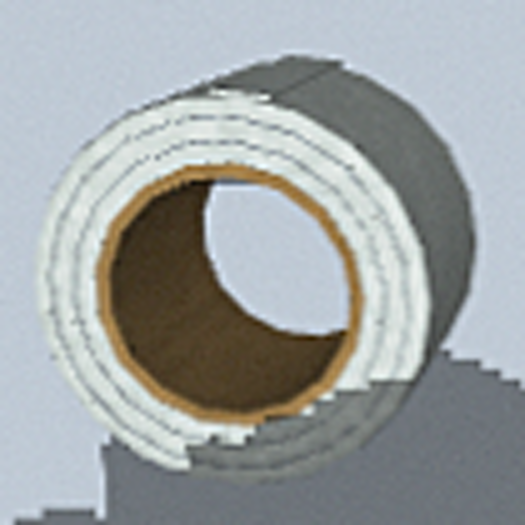

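Run:
```python
from h import *
c=shot('wrist')
f=lambda p:(295+p[0]/4,55+p[1]/4)
for k,p,z in [('fl BL',(427,97),.011),('fl BR',(392,443),.011),('fl FR',(62,440),.011),('fl FL',(75,85),.011),
 ('top L out F',(92,40),.081),('top L out B',(568,55),.081),('top L in F',(100,60),.081),('top L in B',(555,77),.081),('top R in F',(72,494),.081),('top R in B',(497,503),.081),('top R out F',(72,513),.081),('top R out B',(508,522),.081)]:
    print(k,onz(c,f(p),z)[:2].round(4))
g=lambda p:(125+p[0]/5,130+p[1]/5)
print('roll outer',onz(c,g((235,287)),.054)[:2].round(4),'bore',onz(c,g((231,294)),.054)[:2].round(4))
state()
```

```text
fl BL [0.6214 0.2388]
fl BR [0.6194 0.1611]
fl FR [0.5414 0.162 ]
fl FL [0.543  0.2412]
top L out F [0.5396 0.2446]
top L out B [0.624  0.2424]
top L in F [0.541  0.2412]
top L in B [0.622  0.2387]
top R in F [0.5376 0.1636]
top R in B [0.6189 0.1615]
top R out F [0.5376 0.1599]
top R out B [0.6214 0.1578]
roll outer [0.4219 0.1511] bore [0.4211 0.1499]
{'clock': 15.575, 'joint_pos': [0.2835, 0.312, 0.057, 1.3178, 0.0001, 1.8589], 'eef_pos': [0.5102, 0.1487, 0.2143], 'tool_rot': [-0.4995, 0.5015, -0.5008, 0.4982], 'ft_force': [0.6195, -0.0029, -0.4715], 'grip_width': 0.0854}
```

```bash
python3 -m handwheel '[[0,0.5,-1.2,0,0,0],[0,1,-2.6,0,0,0],[0,2,-4,0,0,0],[-0.04,3.4,-4.6,0,0,0],[-0.04,4,-4.6,0,0,0]]' -0.27
python3 - <<'E'
from h import *
o=state();e=o['eef_pos']
c=shot('wrist','w14.png')
e=bot.get_obs()['eef_pos']; print(e,(.395-e[0])/.025,-(.1498-e[1])/.025,(e[2]-.02)/.025)
E
```

```text
clock: 16.2
eef_pos: [0.3918, 0.1495, 0.113]
tool_rot: [-0.501, 0.502, -0.5, 0.498]
ft_force: [0.5, 0.9, 0.1]
grip_width: 0.0313
{'clock': 16.2, 'joint_pos': [0.3644, 0.1828, -0.3973, 0.9958, 0.0001, 1.9384], 'eef_pos': [0.3918, 0.1495, 0.113], 'tool_rot': [-0.5008, 0.5016, -0.5, 0.4975], 'ft_force': [0.5088, 0.8664, 0.0688], 'grip_width': 0.0313}
[0.39185286 0.14932973 0.111943  ] 0.12588571996570597 -0.018810742242461043 3.677719862667055
```

View pics/w14.png

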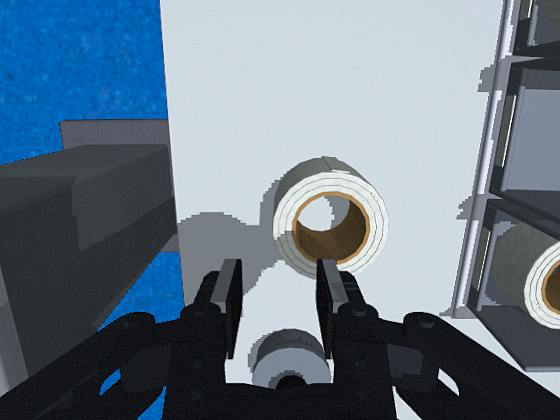

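```bash
python3 -m handwheel '[[0,0.6,0.13,0,0,0],[0,1.2,0.13,0,0,0],[0,1.7,0.13,0,0,0],[0,1.9,0.13,0,0,0],[0,1.9,0.13,0,0,0]]'
python3 - <<'E'
from h import *
c=shot('wrist','w15.png')
e=bot.get_obs()['eef_pos']; print(e,(.395-e[0])/.025,-(.1498-e[1])/.025,(e[2]-.02)/.025)
# expected outlines
a=np.linspace(0,2*np.pi,9)[:-1]
print(proj(c,np.c_[.4212+.034*np.cos(a),.1498+.034*np.sin(a),0*a+.054])[[0,2,4]].round())
E
```

```text
clock: 16.88
eef_pos: [0.399, 0.1503, 0.0676]
tool_rot: [-0.499, 0.501, -0.501, 0.499]
ft_force: [-0.2, -0.2, 0.1]
grip_width: 0.0316
[0.39936561 0.15041229 0.06798614] -0.17462436780514512 0.024491634627689107 1.9194457632043254
[[399. 264.]
 [328. 192.]
 [251. 265.]]
```

View pics/w15.png

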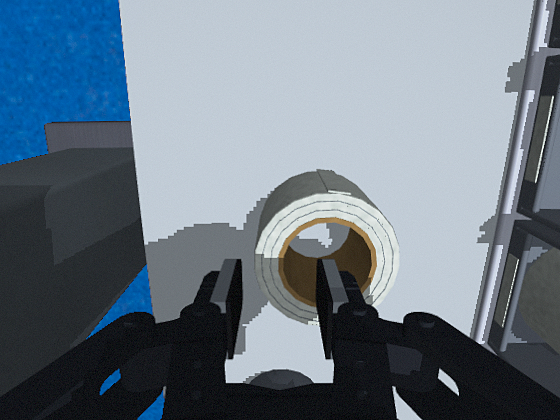

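```bash
python3 -m handwheel '[[0.02,0,-0.15,0,0,0],[0.02,0.5,-0.15,0,0,0],[0.02,1.1,-0.15,0,0,0],[0.02,1.7,-0.15,0,0,0],[0.02,1.92,-0.15,0,0,0]]'
python3 - <<'E'
from h import *
c=shot('wrist','w16.png')
E
```

```text
clock: 17.55
eef_pos: [0.3946, 0.1496, 0.0186]
tool_rot: [-0.5, 0.501, -0.501, 0.498]
ft_force: [-0.8, -0.7, 1.0]
grip_width: 0.0308
```

View pics/w16.png

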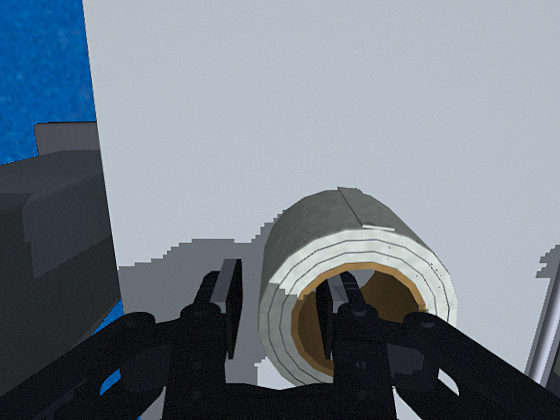

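```bash
python3 -m handwheel '[[0,0,0,0,0,0],[0,0,0,0,0,0],[0,0,0,0,0,0],[0,0,0,0,0,0],[0,0,0,0,0,0]]' -1
python3 - <<'E'
from h import *
c=shot('wrist','w17.png');state()
E
```

```text
clock: 18.23
eef_pos: [0.3955, 0.1499, 0.0199]
tool_rot: [0.499, -0.501, 0.501, -0.499]
ft_force: [-0.5, -0.3, -0.9]
grip_width: 0.0139
{'clock': 18.275, 'joint_pos': [0.3622, 0.3176, -0.5164, 0.7367, 0.0, 1.9376], 'eef_pos': [0.3955, 0.1499, 0.0199], 'tool_rot': [0.4988, -0.5011, 0.5011, -0.4989], 'ft_force': [-0.3631, -0.5417, -2.0539], 'grip_width': 0.0138}
```

View pics/w17.png

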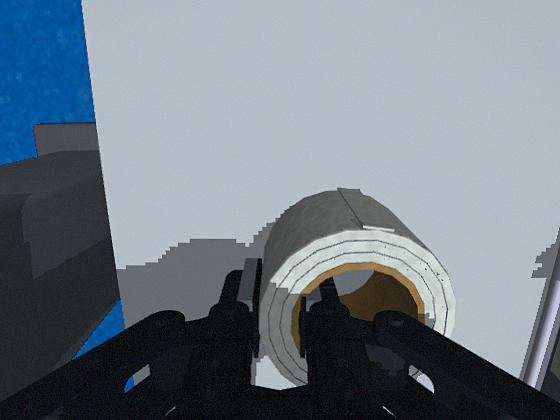

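```bash
python3 -m handwheel '[[0,-0.2,0,0,0,0],[0,-0.5,0,0,0,0],[0,-0.9,0,0,0,0],[0,-1.4,0,0,0,0],[0,-2,0,0,0,0]]'
python3 - <<'E'
from h import *
c=shot('wrist','w18.png');state()
c=shot('scene','c18.png');b=cv2.imread('pics/c18.png'); cv2.imwrite('pics/c18.png',cv2.resize(b[150:300,200:350],None,fx=4,fy=4))
E
```

```text
clock: 18.9
eef_pos: [0.3956, 0.1499, 0.0708]
tool_rot: [0.499, -0.501, 0.501, -0.499]
ft_force: [-0.1, 1.0, -2.4]
grip_width: 0.0138
{'clock': 18.95, 'joint_pos': [0.3622, 0.2369, -0.452, 0.8781, 0.0, 1.9375], 'eef_pos': [0.3969, 0.1504, 0.0727], 'tool_rot': [0.4977, -0.5006, 0.5016, -0.5001], 'ft_force': [0.7249, 0.5245, -1.1586], 'grip_width': 0.014}
```

View pics/w18.png

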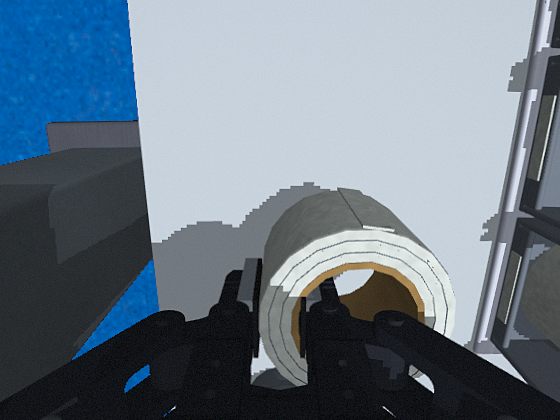

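View pics/c18.png

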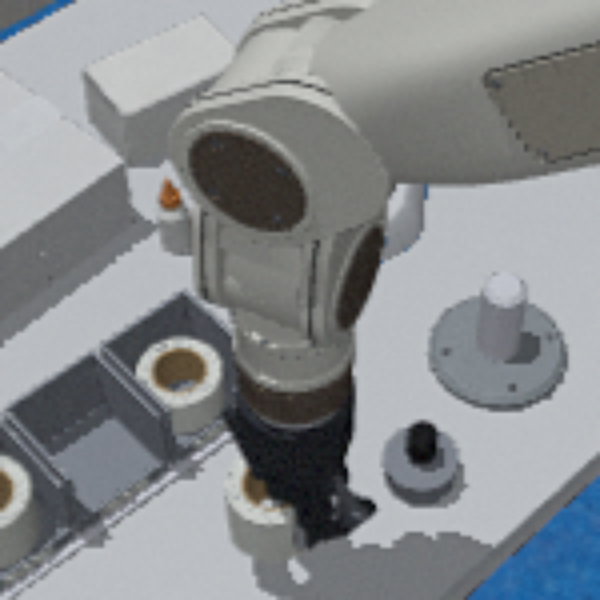

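Run:
```python
from h import *
c=shot('wrist');e=bot.get_obs()['eef_pos'];print(e)
z=e[2]+.034
a=np.linspace(0,2*np.pi,361)
for off in ((.0255,0),(.0275,0)):
  q=proj(c,np.c_[e[0]+off[0]+.034*np.cos(a),e[1]+off[1]+.034*np.sin(a),0*a+z]); print(off,q.min(0).round(1),q.max(0).round(1))
m=(c['color'].astype(int).min(2)>130)
print([ (r,np.where(m[r,380:470])[0].max()+380) for r in (290,300,310,320)], c['color'][225:240,345].min(1))
for u in((262,310),(454,310),(345,229)): print(onz(c,u,z).round(4))
```

```text
[0.39661533 0.15028301 0.07102218]
(0.0255, 0) [250.3 226.7] [449.4 400.6]
(0.0275, 0) [256.2 226.6] [455.1 400.5]
[(290, np.int64(469)), (300, np.int64(469)), (310, np.int64(469)), (320, np.int64(469))] [103 101 101  88 103 151 207 229 223 222 221 220 220 220 227]
[0.3922 0.1549 0.105 ]
[0.4575 0.1539 0.105 ]
[0.4187 0.1835 0.105 ]
```

```bash
python3 -m handwheel '[[-0.3,-1,0.6,0,0,0],[-0.8,-2.2,1.8,0,0,0],[-1.3,-2.6,3.3,0,0,0],[-1.8,-2.6,4.8,0,0,0],[-2.08,-2.6,6,0,0,0]]';python3 -m handwheel '[[0,0,0.3,0,0,0],[0,0,0.3,0,0,0],[0,0,0.3,0,0,0],[0,0,0.3,0,0,0],[0,0,0.3,0,0,0]]'
python3 - <<'E'
from h import *
c=shot('wrist','w19.png');e=state()['eef_pos']
print((.554-e[0])/.025,-(.202-e[1])/.025,(e[2]-.031)/.025)
z=e[2]+.034;a=np.linspace(0,2*np.pi,361)
q=proj(c,np.c_[e[0]+.027+.034*np.cos(a),e[1]-.0008+.034*np.sin(a),0*a+z]); print(q.min(0).round(1),q.max(0).round(1))
Y=np.radians(-1.5);u=np.array([np.cos(Y),np.sin(Y)]);v=np.array([-u[1],u[0]])
print(proj(c,[[*(np.array([.5813,.201])+.039*(i*u+j*v)),.081] for i,j in((1,1),(1,-1),(-1,1),(-1,-1))]).round(1))
E
```

```text
clock: 19.68
eef_pos: [0.5469, 0.2017, 0.1342]
tool_rot: [-0.499, 0.501, -0.501, 0.499]
ft_force: [-0.3, 0.5, -2.4]
grip_width: 0.0138
clock: 20.3
eef_pos: [0.5528, 0.2011, 0.1351]
tool_rot: [0.499, -0.501, 0.501, -0.499]
ft_force: [0.3, -0.8, -2.8]
grip_width: 0.0142
{'clock': 20.35, 'joint_pos': [0.3489, 0.469, 0.081, 1.1825, -0.0, 1.9241], 'eef_pos': [0.553, 0.2012, 0.1351], 'tool_rot': [0.4988, -0.5011, 0.5011, -0.499], 'ft_force': [0.1994, -0.0202, -2.0117], 'grip_width': 0.0145}
0.041513855909469655 -0.03380922660977781 4.16508492285842
[256.3 229.5] [456.5 403.6]
[[404.2 166.2]
 [388.8 295.6]
 [259.  162.9]
 [258.3 293.6]]
```

View pics/w19.png

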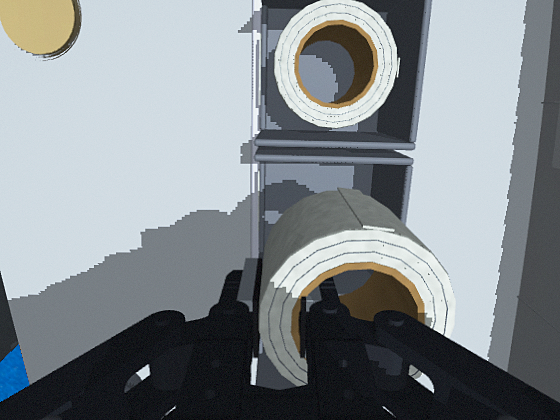

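```bash
python3 -m handwheel '[[-0.03,0.4,0.04,0,0,0],[-0.03,0.9,0.04,0,0,0],[-0.03,1.4,0.04,0,0,0],[-0.03,1.9,0.04,0,0,0],[-0.03,2.2,0.04,0,0,0]]'
python3 - <<'E'
from h import *
c=shot('wrist','w20.png');e=state()['eef_pos']
print((.554-e[0])/.025,-(.202-e[1])/.025,(e[2]-.031)/.025)
c=shot('scene','c20.png');b=cv2.imread('pics/c20.png'); cv2.imwrite('pics/c20.png',cv2.resize(b[180:310,170:300],None,fx=4,fy=4))
E
```

```text
clock: 20.98
eef_pos: [0.5536, 0.2016, 0.0783]
tool_rot: [-0.499, 0.501, -0.501, 0.498]
ft_force: [0.1, 0.9, -2.7]
grip_width: 0.0144
{'clock': 21.025, 'joint_pos': [0.3493, 0.521, 0.0055, 1.0582, -0.0, 1.9247], 'eef_pos': [0.5533, 0.2015, 0.0776], 'tool_rot': [-0.4998, 0.5016, -0.5007, 0.4979], 'ft_force': [-0.3251, -1.2331, -3.3819], 'grip_width': 0.0142}
0.029828820753428076 -0.019093369178773134 1.8648666331909536
```

View pics/w20.png

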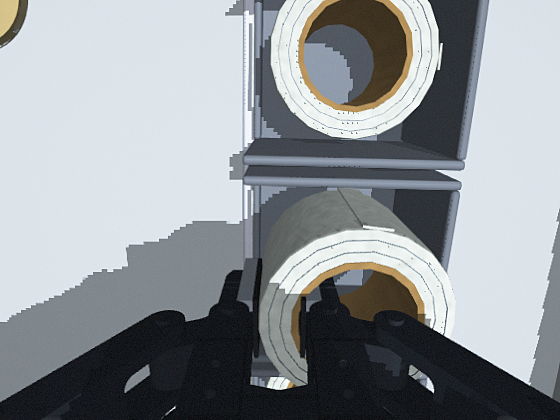

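View pics/c20.png

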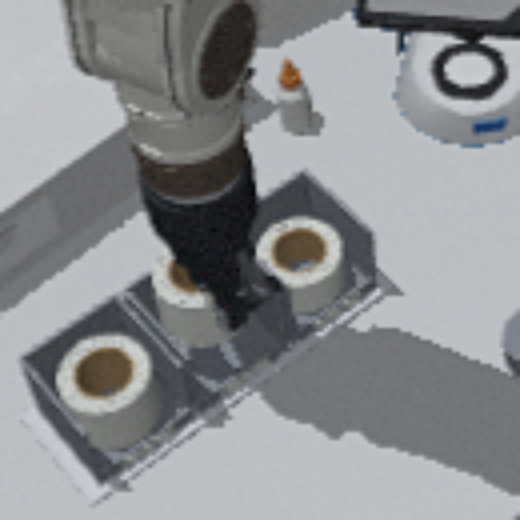

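```bash
python3 -m handwheel '[[-0.02,0.35,0.03,0,0,0],[-0.02,0.75,0.03,0,0,0],[-0.02,1.15,0.03,0,0,0],[-0.02,1.5,0.03,0,0,0],[-0.02,1.65,0.03,0,0,0]]'
```

```text
clock: 21.7
eef_pos: [0.5545, 0.2022, 0.0376]
tool_rot: [-0.499, 0.501, -0.501, 0.498]
ft_force: [-0.2, 1.2, -2.3]
grip_width: 0.0139
```

Run:
```python
from h import *
c=shot('wrist','w21.png');state()
```

```text
{'clock': 21.75, 'joint_pos': [0.3497, 0.5643, -0.0383, 0.9699, 0.0, 1.925], 'eef_pos': [0.5544, 0.2022, 0.0374], 'tool_rot': [-0.4994, 0.5014, -0.5009, 0.4983], 'ft_force': [0.4892, -0.1971, -3.0042], 'grip_width': 0.0143}
```

View pics/w21.png

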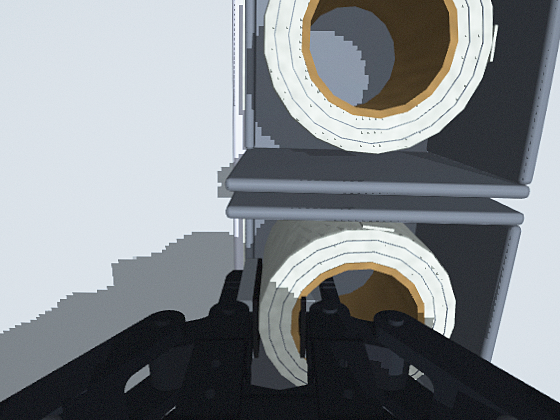

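```bash
python3 -m handwheel '[[0,0.06,0,0,0,0],[0,0.12,0,0,0,0],[0,0.17,0,0,0,0],[0,0.21,0,0,0,0],[0,0.24,0,0,0,0]]'
```

```text
clock: 22.38
eef_pos: [0.5551, 0.2024, 0.0326]
tool_rot: [0.499, -0.501, 0.501, -0.499]
ft_force: [1.1, -0.6, -2.0]
grip_width: 0.0143
```

```bash
python3 -m handwheel '[[0,0.02,0,0,0,0],[0,0.04,0,0,0,0],[0,0.06,0,0,0,0],[0,0.08,0,0,0,0],[0,0.08,0,0,0,0]]'
```

```text
clock: 23.0
eef_pos: [0.555, 0.2025, 0.0309]
tool_rot: [-0.499, 0.501, -0.501, 0.499]
ft_force: [-1.7, 0.2, 1.3]
grip_width: 0.0141
```

```bash
python3 -m handwheel '[[0,0.02,0,0,0,0],[0,0.03,0,0,0,0],[0,0.03,0,0,0,0],[0,0.03,0,0,0,0],[0,0.03,0,0,0,0]]'
python3 - <<'E'
from h import *
c=shot('wrist','w22.png');state()
E
```

```text
clock: 23.62
eef_pos: [0.555, 0.2025, 0.0309]
tool_rot: [0.499, -0.501, 0.501, -0.499]
ft_force: [-3.7, -0.6, 6.1]
grip_width: 0.0141
{'clock': 23.675, 'joint_pos': [0.3498, 0.5713, -0.0457, 0.9532, 0.0001, 1.925], 'eef_pos': [0.555, 0.2025, 0.0308], 'tool_rot': [0.4987, -0.501, 0.5012, -0.4991], 'ft_force': [-3.5417, -0.5857, 5.7142], 'grip_width': 0.0144}
```

View pics/w22.png

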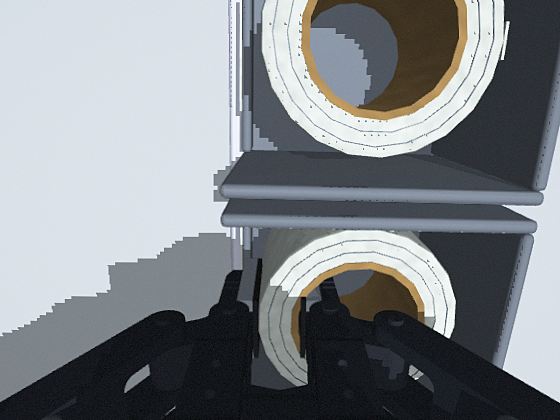

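```bash
python3 -m handwheel '[[0,0,0,0,0,0],[0,0,0,0,0,0],[0,0,0,0,0,0],[0,0,0,0,0,0],[0,0,0,0,0,0]]' -0.33; python3 -m handwheel '[[0,-0.4,0,0,0,0],[0,-1,0,0,0,0],[0,-2,0,0,0,0],[0,-3.4,0,0,0,0],[0,-5,0,0,0,0]]'; python3 -m handwheel '[[0,-1,-0.5,0,0,0],[0,-2,-1.5,0,0,0],[0.5,-3,-2.5,0,0,0],[1,-3.4,-3,0,0,0],[1,-3.4,-3,0,0,0]]'
python3 - <<'E'
from h import *
c=shot('wrist','w23.png');state()
c=shot('scene','c23.png');b=cv2.imread('pics/c23.png'); cv2.imwrite('pics/c23.png',cv2.resize(b[150:330,170:390],None,fx=3.5,fy=3.3))
E
```

```text
clock: 24.3
eef_pos: [0.5551, 0.2024, 0.0297]
tool_rot: [-0.499, 0.501, -0.501, 0.499]
ft_force: [0.4, -0.6, 0.5]
grip_width: 0.0285
clock: 24.92
eef_pos: [0.5549, 0.2024, 0.1568]
tool_rot: [0.499, -0.501, 0.501, -0.499]
ft_force: [0.1, -0.5, 0.1]
grip_width: 0.0291
clock: 25.55
eef_pos: [0.4801, 0.1772, 0.2413]
tool_rot: [0.498, -0.501, 0.502, -0.5]
ft_force: [-0.5, 0.4, -0.2]
grip_width: 0.0284
{'clock': 25.6, 'joint_pos': [0.3539, 0.2597, 0.0534, 1.3629, 0.0001, 1.9301], 'eef_pos': [0.4803, 0.1775, 0.2402], 'tool_rot': [0.4981, -0.5011, 0.5016, -0.4992], 'ft_force': [0.0932, -0.1751, -0.0704], 'grip_width': 0.0287}
```

View pics/w23.png

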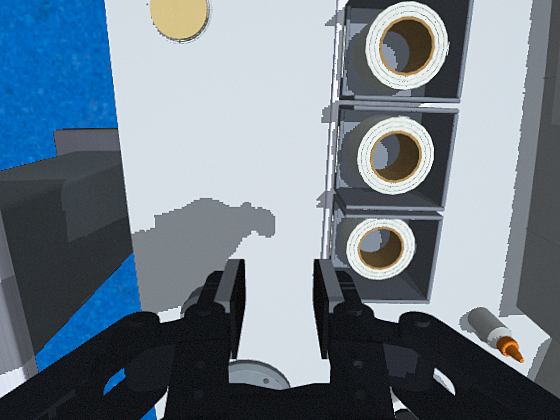

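View pics/c23.png

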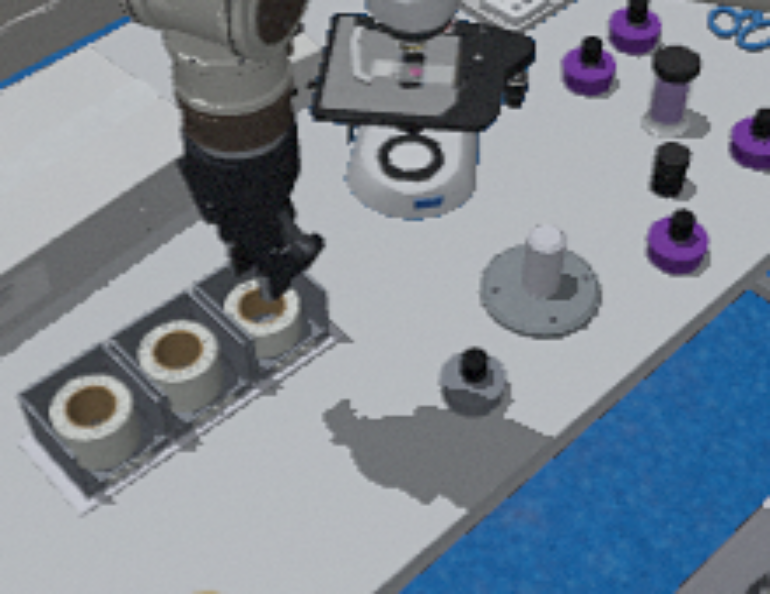

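Middle bin (wrist px 395,155): the roll stands level behind the lip. The cap stands upright on the bench, and the jar, can and dropper look unmoved. I'll do one numeric check, then hand in.

Run:
```python
from h import *
c=shot('wrist')
a=np.linspace(0,2*np.pi,361)
for z in(.065,):
  q=proj(c,np.c_[.5813+.034*np.cos(a),.201+.034*np.sin(a),0*a+z]); print('predicted top rim',q.min(0).round(1),q.max(0).round(1))
im=c['color'].astype(int); m=((im.min(2)>165)).astype(np.uint8)[108:202,345:450]
n,l,st,ce=cv2.connectedComponentsWithStats(m); i=1+np.argmax(st[1:,4]); print('seen',st[i][:2]+[345,108],st[i][:2]+st[i][2:4]+[345,108])
s=shot('scene'); im0=cv2.cvtColor(cv2.imread('pics/scene0.png'),cv2.COLOR_BGR2RGB).astype(int); d=np.abs(s['color'].astype(int)-im0).max(2)
for k,b in {'jar/can':(350,160,372,212),'dropper':(236,192,250,215)}.items(): print(k,(d[b[1]:b[3],b[0]:b[2]]>40).mean())
state(); print(bot.job_done())
```

```text
predicted top rim [355.5 118.3] [434. 197.]
seen [358 116] [435 196]
jar/can 0.0008741258741258741
dropper 1.0
{'clock': 25.75, 'joint_pos': [0.3545, 0.2627, 0.0534, 1.363, 0.0001, 1.9301], 'eef_pos': [0.4802, 0.1777, 0.2387], 'tool_rot': [-0.4993, 0.5014, -0.501, 0.4983], 'ft_force': [-0.1657, -0.0336, 0.2553], 'grip_width': 0.0287}
the job is handed in; nothing more can be done
None
```

The job is finished and handed in at about 25.8 s of the 70 s allowed. The label roll is in the middle (empty) bin, and the cap stands on its skirt on the bench.

**What I did**
- I lifted the grey cap off by its knob and stood it on its skirt near (0.40, 0.02).
- I slid the roll straight up off the post and stood it on the bench at about (0.42, 0.15). Sideways force during the lift was under 1 N at each reading.
- I let go and took the roll again by the wall nearest the robot, with one finger in the bore and one outside.
- I lowered it into the middle bin, released it at about 6 N of floor contact, and moved the gripper clear.

**Last checks**
- **Roll in the bin:** the rim seen from the wrist camera matches a level roll at the bin's centre, standing on its floor, to within 3 px. In the picture it is behind the front lip.
- **Cap:** it stood upright in the last picture.
- **Forces:** the largest reading was 17 N, when I set the roll down on the bench.
- **Jar and can:** their pixels were unchanged from the start.
- **Dropper bottle:** the automatic comparison failed, because the arm blocked that part of the scene view. The wrist picture shows the bottle, but I did not measure its position.
- **Petri dish:** I did not check it separately, nor pick it out in the pictures. The arm never touched anything but the cap and the roll, as far as I could tell.

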